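Lock up a three-high stack of lidded soil sample boxes

TASK

Build up the stack of sample boxes in the dock: without lifting it, slide the lidded box on the ledge across onto the lidded box standing in the dock, until its base pockets drop over all four lid lugs and it sits flat. Then set the small lidded box from the worktop on top, right way up, so that its base pockets lock over the two lugs there. Do not tip any box, keep the bottom box in its dock, and leave the tin, the jar and the brass weight where they stand.

Things in the scene. Friction and masses are not known exactly. Their poses are not given: they have to be found in the camera images.
- stand: Fixed metal stand, x away from the robot, y left, yaw within 0.15 rad. Origin on the worktop under its middle. Right half (y < 0): dock with a 4 mm floor and 18 mm high lips round the bottom box. Left half: ledge, a level platform with its top at z 68 mm, x -118 to +78, y +4 to +200 mm, open towards the robot, at its left end and towards the dock
- fence (a point): Middle of the fence's inner face, at ledge-top level (z 68 mm). The fence runs straight along the stand's y on the far side of ledge and dock, y -120 to +200 mm, inner face at x = +71 mm of the stand, top 14 mm above the ledge. A box with its far face against it is in line with the box in the dock within 2 mm
- dock_box: Bottom sample box, grey, lid fixed, 140 x 110 mm (x, y), 55 mm high to its lid top, 0.8 kg, loose in the dock with 1 to 8 mm play, axes along the stand's. Origin: centre of its underside, 4 mm above the worktop, about x 0, y -58 mm of the stand
- dock_lugs (a point): Centre of the bottom box's lid top. Round it stand four tapered round lugs, 8 mm high (tops 1 mm below the ledge top), 18 mm across at the foot, 12 mm at the top: at x +-25 mm, y +20 mm (ledge side) and x +-50 mm, y -20 mm of that box
- ledge_box: Ledge box: grey, lid fixed, 140 x 110 mm (x, y), 45 mm high to its lid top, 0.3 to 0.55 kg, too wide to grip; starts on the ledge, 5 to 30 mm clear of the fence, turned up to 0.12 rad from the stand. Origin: centre of its underside. Pushing takes 1 to 5 N. It slides level over ledge and lug tops and drops 9 mm when within about 3 mm of right over the bottom box; then its origin is 55 mm above that box's
- ledge_pockets (a point): Centre of the ledge box's underside (same as its origin). In the underside are four square pockets, 24 mm wide and 10 mm deep, at x +-25 mm, y +20 mm and x +-50 mm, y -20 mm of that box, to match the bottom box's lugs
- ledge_lugs (a point): Centre of the ledge box's lid top. Two tapered round lugs stand beside it at x +-22 mm, y 0 of that box: 8 mm high, 18 mm across at the foot, 12 mm at the top
- small_box: Small sample box on the worktop right of the stand, grey, lid fixed and plain, 88 x 58 mm (x, y), 40 mm high, 0.13 to 0.25 kg; grip it across its 58 mm (y). Origin: centre of its underside, where two square pockets 24 mm wide, 10 mm deep lie at x +-22 mm, y 0; a half turn makes no difference. Locked on the ledge box its origin is 45 mm above that box's, x along its x
- bystander_tin: Open aluminium moisture tin, 62 mm across, 41 mm high, on the worktop to the right; origin: centre of its underside. To be left alone
- bystander_jar: Sample jar, 62 mm across, 78 mm high, on the worktop to the left; origin: centre of its underside. To be left alone
- bystander_weight: Brass 500 g weight with a knob, 38 mm across, 52 mm high, on the worktop at the right; origin: centre of its underside. To be left alone

How it is judged (in metres and radians):
On the way, in this order (a step that is already met when the one before it is completed fails the run):
1. the ledge box sits flat on the bottom box, its pockets down over all four lugs (z of ledge_box in the frame of dock_box between 0.0525 and 0.0575 m and horizontal distance between ledge_box and dock_box below 0.008 m and angle between ledge_box's own z axis and vertical below 0.04 rad and angle between the x axis of ledge_box and the x axis of dock_box, either way round below 0.12 rad), for 0.2 s.
2. the small box sits flat on the ledge box, its pockets down over both lugs (all of step 1 and z of small_box in the frame of ledge_box between 0.0425 and 0.0475 m and horizontal distance between small_box and ledge_box below 0.008 m and angle between small_box's own z axis and vertical below 0.04 rad and angle between the x axis of small_box and the x axis of ledge_box, either way round below 0.2 rad), for 0.2 s.
At the end, for the whole second after the job is handed in: The bottom box is in its dock, the ledge box locked on it (origin 55 mm higher, within 2.5 mm) and the small box on the ledge box (45 mm higher, within 2.5 mm), each within 8 mm sideways, level, lengths parallel within 0.12 and 0.2 rad; all at rest (all of step 2 and z of dock_box in the frame of stand between 0.001 and 0.007 m and x of dock_box in the frame of stand between -0.006 and 0.006 m and y of dock_box in the frame of stand between -0.069 and -0.047 m and linear speed of each of ledge_box, small_box, dock_box below 0.02 m/s and angular speed of each of ledge_box, small_box, dock_box below 0.2 rad/s); the robot touches nothing.
It fails at once if the ledge box is lifted (more than 20 mm above the ledge) (z of ledge_box in the frame of stand above 0.088 m).
It fails at once if a box is tipped (by more than 0.4 rad) (angle between any of ledge_box, small_box, dock_box's own z axis and vertical above 0.4 rad).
It fails at once if the tin, the jar or the weight is moved by more than 20 mm (distance of any of bystander_tin, bystander_jar, bystander_weight from where it was at the start of the episode above 0.02 m).
It also fails if it takes over 62 s, if anything falls off the work surface, if the arm or the gripper's body presses on something with over 40 N, if the wrist force passes 120 N, or if a joint passes its speed limit or range.

ROBOT

A 6-joint arm with a two-finger parallel gripper is mounted at the origin on a cart in front of the work surface, level with it; the furniture and walls round the work are solid. World frame = base frame: x ahead of the robot, y to its left, z up, the work surface at z = 0. Lengths are in mm, angles in rad, forces in N, time in s.
With the tool pointing down it reaches from about 300 to 775 mm from the base axis. Payload 14.6 kg.
Tool frame: the origin (TCP) lies at the centre of the arm's flange, where the gripper is bolted on; the fingertips stand 199 mm ahead of it and the grasp point (between the pads) lies 180 mm ahead of it; z points along the fingers, y is the line along which they close (so a half turn about z gives the same grasp; the last joint's range is limited). The gripper opens to 94 mm and grips with 3 to 60 N. Pads are 16 mm wide; open, the fingers measure 119 mm over their backs; the gripper's body (75 mm by 177 mm) begins 78 mm behind the grasp point.
Start: joints at [-1.3, 0.3, 1.521, -0, 1.321, -0.067], TCP at [182.27, -518.911, 404.646] pointing down, gripper open.
Joint ranges: [-3.03, 3.03], [-0.79, 2.21], [0.23, 2.52], [-1.04, 4.18], [0, 3.07], [-2.55, 2.55]. Speed limits (rad/s): [2.22, 2.22, 2.57, 3.14, 3.14, 3.14].

INTERFACE

Orientations are given as [roll, pitch, yaw] about the fixed x, y, z axes, in that order (R = Rz(yaw) Ry(pitch) Rx(roll)).
In Python, from cell import manip, optics, workorder gives the robot as it stands.
- The arm moves only by the tool step_arm, never from a script. Its argument "increments" is a list that holds one entry, the list of rows, each a list of 7 numbers: the turn, a rotation vector about the tool's x, y, z as a fraction of full scale, then the shift along the tool's x, y, z as a fraction of full scale, then the closure, from -1 (fully open) to 1 (shut). In form: [[[wx, wy, wz, tx, ty, tz, fingers], ...]]. A call has 1 to 5 rows; each row shifts and turns the commanded pose from where the row before left it, along the tool's axes as they then stand; what a row does not reach is not made up. Full scale, the value 1, is 40 mm for a shift and 45 degrees for a turn. A row lasts 1/10 s, in which the tool goes at most 50 mm and 8.59 degrees, less where a joint would pass 70% of its speed; a pose out of reach is approached as far as the arm can. A call with a number of a shift or a turn outside -1 to 1 is refused whole. A call with a gripper value outside its range is refused whole. The fingers move at their own pace and stop on an object; "newtons" is the grip in N (left out, the last holds). Time passes only in rows, so rows that do not move let the fingers close. It gives the time, the measured TCP pose, the force, the opening and the grip force at its end, in the units of the state.
- manip.read_state(): the state, without advancing time (a new reading comes with each control period).
- optics.camera(name): name is "side" or "top"; returns a dict with "frame" (400x640x3 uint8, red, green, blue), "range_z" (400x640 float32, mm along the optical axis (not along the pixel's ray), 0 where there is no reading), "mtx" (3x3 intrinsics, pixels), "cam_to_world" (4x4, takes a point from camera to world coordinates). Camera axes: x right, y down, z forward; pixel columns grow to the right and rows downward; lengths in mm; the calibration is good to about 2 mm. A picture is of the moment at which its call begins.
- workorder.sign_off(): hands the job in; it is judged then, once.
The state is a dict: "clock": time; "joints": joint angles; "qd": joint speeds; "effort": joint torques, N m; "eef_pos": TCP position; "eef_rot": TCP orientation; "wrist_force": force on the tool from outside, world axes, zero at the start; "moment": the same for the moment, N m; "finger_gap": finger opening in mm; "finger_force": force on a finger pad.
Only numpy, scipy, OpenCV 4.12 (cv2) and the standard library are available. Lean on these libraries where they do the work, as an engineer would, in place of code of your own. Each camera call takes 0.05 s, during which the arm holds its last target. There are 200 camera calls.

## Working session

There is one attempt and no reset: what is moved stays moved. The work goes in short steps, Python scripts to look and compute and a tool call to move; the robot and the scene stay as the last step left them, time stands still between calls to the robot, and variables do not carry over. Pictures are saved under pics/ and viewed, at most 10 in all, crops included, and the job is handed in when it is done.

Besides the shell and the picture viewer there is one more tool, called after ">>>" as name(argument=value, ...) on one line, values as JSON. step_arm: Moves the arm, as the interface text tells. Its arguments: {"type":"object","properties":{"increments":{"type":"array","items":{"type":"array","items":{"type":"array","items":{"type":"number"}}}},"newtons":{"type":"number"}},"required":["increments"]}

```bash
mkdir -p pics
cat > h.py <<'E'
import numpy as np, cv2
from cell import manip, optics, workorder
def grab(n):
    c=optics.camera(n); np.savez(f'/tmp/{n}.npz',**c); return c
def world(c):
    z=c['range_z']; v,u=np.indices(z.shape); K=c['mtx']
    P=np.stack([(u-K[0,2])/K[0,0]*z,(v-K[1,2])/K[1,1]*z,z],-1)
    T=c['cam_to_world']; W=P@T[:3,:3].T+T[:3,3]; W[z==0]=np.nan; return W
E
python3 - <<'E'
from h import *
s=manip.read_state(); print({k:np.round(v,3) for k,v in s.items()})
for n in('top','side'):
    c=grab(n); print(n,c['mtx'].tolist(),np.round(c['cam_to_world'],3).tolist()); cv2.imwrite(f'pics/{n}0.png',c['frame'][...,::-1])
E
```

```text
{'clock': np.float64(0.0), 'joints': array([-1.3  ,  0.3  ,  1.522,  0.   ,  1.321, -0.067]), 'qd': array([ 0.001,  0.   ,  0.001, -0.001, -0.   , -0.002]), 'effort': array([ 1.0000e-03, -5.3180e+01, -3.5274e+01,  7.1000e-02,  2.4000e-02,
       -0.0000e+00]), 'eef_pos': array([ 182.257, -518.886,  404.097]), 'eef_rot': array([-3.14 , -0.   ,  0.338]), 'wrist_force': array([ 1.098, -0.406, -1.09 ]), 'moment': array([ 0.015,  0.031, -0.009]), 'finger_force': np.float64(0.0), 'finger_gap': np.float64(93.85)}
top [[472.84950883758285, 0.0, 315.3947417231255], [0.0, 472.84950883758285, 190.89956181713765], [0.0, 0.0, 1.0]] [[-0.407, -0.844, 0.349, -12.03], [-0.913, 0.379, -0.148, 259.665], [-0.008, -0.379, -0.926, 1584.405], [0.0, 0.0, 0.0, 1.0]]
side [[386.454098225322, 0.0, 317.6759436518403], [0.0, 386.454098225322, 207.02041986974922], [0.0, 0.0, 1.0]] [[0.999, -0.021, 0.048, 491.925], [-0.05, -0.64, 0.767, -977.184], [0.015, -0.768, -0.64, 932.408], [0.0, 0.0, 0.0, 1.0]]
```

View pics/top0.png

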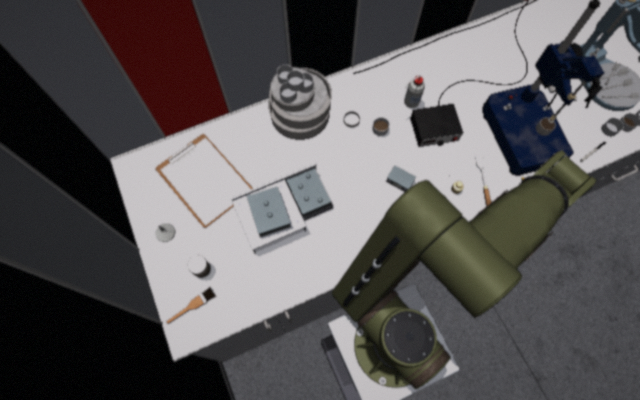

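View pics/side0.png

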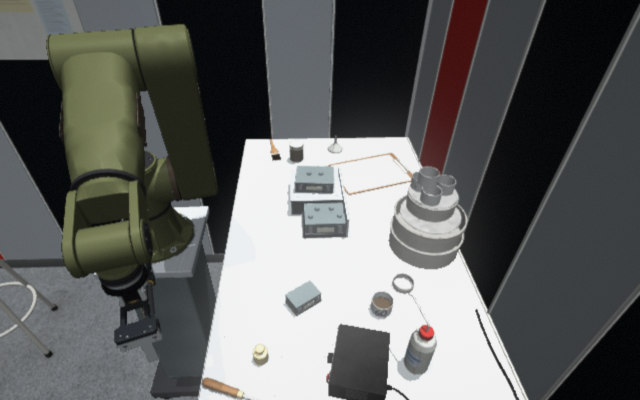

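The top view shows the ledge box at about (270,210), the dock box at (310,192), the small box at (400,177), the weight at (457,186), the jar at (200,266) and the tin at (380,126). The side view shows the same layout, with the ledge box at (315,178), the dock box at (324,218) and the small box at (303,297). Next I fit the lid rectangles from depth.

```bash
cat >> h.py <<'E'
def lid(W,seed,z,tol=6,r=100,show=True):
    """rectangle fitted to points at height z near world xy seed"""
    m=(abs(W[...,2]-z)<tol)&(np.hypot(W[...,0]-seed[0],W[...,1]-seed[1])<r)
    n,l,st,ce=cv2.connectedComponentsWithStats(m.astype(np.uint8),connectivity=4)
    k=1+np.argmax(st[1:,4]); P=W[l==k]
    (cx,cy),(a,b),t=cv2.minAreaRect(P[:,:2].astype(np.float32))
    if a<b: a,b,t=b,a,t-90
    t=(t+90)%180-90
    return np.round([cx,cy,a,b,t,np.median(P[:,2]),len(P)],1)
E
python3 - <<'E'
from h import *
px={'top':dict(dock=(308,190),ledge=(270,205),small=(402,174),weight=(457,184),tin=(380,124),jar=(198,262)),
'side':dict(dock=(324,212),ledge=(315,174),small=(303,292),weight=(260,349),tin=(382,298),jar=(296,146))}
for n in px:
    W=world(dict(np.load(f'/tmp/{n}.npz')))
    for k,(u,v) in px[n].items():
        p=np.nanmedian(W[v-2:v+3,u-2:u+3].reshape(-1,3),0); print(n,k,p.round(1),end=' ')
        z=dict(dock=59,ledge=113,small=40).get(k)
        print(lid(W,p,z) if z else '')
    for z in (68,82):
        m=abs(W[...,2]-z)<3; 
        print(z,lid(W,(0,0),z,3,3000))
E
```

```text
top dock [575.4  39.   60.2] [ 577.9   38.9  146.7  113.1    1.1   59.3 1065. ]
top ledge [558.4 183.3 112.4] [ 548.8  195.   143.   110.1   -5.3  113.3 1210. ]
top small [ 502.6 -294.9   40.1] [ 495.9 -288.6   86.9   60.9   33.3   40.3  329. ]
top weight [ 386.1 -452.8   47.6] 
top tin [ 725.9 -324.7   22. ] 
top jar [483.7 469.2  78.4] 
68 [565.1 272.9 104.2  45.8  -4.7  67.9 195. ]
82 [ 492.6 -688.2   45.2    8.1  -14.8   82.9   19. ]
side dock [578.2  40.   58.6] [575.1  40.2 149.5 127.    1.1  59.2 948. ]
side ledge [553.3 197.  112.6] [550.4 191.6 139.2 114.3  -4.8 113.1 681. ]
side small [ 498.3 -285.2   39.6] [ 496.8 -290.7   88.6   60.4   32.5   40.   541. ]
side weight [ 388.8 -463.9   51.7] 
side tin [ 726.1 -299.5   19.9] 
side jar [484.5 456.6  77.8] 
68 [554.2 193.7 202.  188.6 -89.7  68.2 633. ]
82 [902.5 -74.8 202.7  76.2 -24.8  82.2 194. ]
```

```bash
cat >> h.py <<'E'
def plan(x,y,z,yaw,n,start=None):
    """n rows to TCP target; turn done evenly, straight line"""
    s=manip.read_state(); p=np.array(s['eef_pos']) if start is None else np.array(start[:3]); a=s['eef_rot'][2] if start is None else start[3]
    d=(np.array([x,y,z])-p)/n/40; da=((yaw-a+np.pi)%(2*np.pi)-np.pi)/n
    print('pos',p.round(1),'yaw',round(a,3),'F',np.round(s['wrist_force'],1),'gap',round(float(s['finger_gap']),1),'t',round(float(s['clock']),1))
    for i in range(n):
        c,sn=np.cos(a),np.sin(a)
        print([0,0,round(-da/(np.pi/4),3),*np.round([c*d[0]+sn*d[1],sn*d[0]-c*d[1],-d[2]],3).tolist()]); a+=da
E
python3 - <<'E'
from h import *
for n in('top','side'):
    W=world(dict(np.load(f'/tmp/{n}.npz')))
    m=(W[...,2]>77)&(W[...,2]<86)&(W[...,0]>635)&(W[...,0]<665)&(W[...,1]>-30)&(W[...,1]<310)
    P=W[m]; print(len(P)); 
    if len(P)>10: print(cv2.fitLine(P[:,:2].astype(np.float32),cv2.DIST_HUBER,0,.01,.01).ravel(),P.min(0),P.max(0))
    m=(abs(W[...,2]-68)<3)&(W[...,0]>440)&(W[...,0]<660)&(W[...,1]>90)&(W[...,1]<310); print(W[m].min(0),W[m].max(0))
plan(450,193,404,0.02,20)
E
```

```text
174
[ 8.2026552e-03 -9.9996638e-01  6.4896490e+02  1.4494472e+02] [635.35280022 -22.31555333  77.01151794] [656.43231422 295.28748264  85.8980653 ]
[455.58737827  93.26379162  65.00875412] [649.94124154 294.97562289  70.99986929]
118
[ 9.39970836e-03 -9.99955833e-01  6.50959900e+02  1.18402145e+02] [646.50926802 -29.02827944  77.05783251] [656.60982654 292.33000233  85.82270635]
[459.47882286  92.92744337  65.00387605] [648.62206133 295.07701752  70.92916736]
pos [ 182.3 -518.9  404.2] yaw 0.338 F [-0.7  0.2  0.1] gap 93.7 t 0.1
[0, 0, np.float64(0.02), 0.611, -0.729, 0.0]
[0, 0, np.float64(0.02), 0.599, -0.738, 0.0]
[0, 0, np.float64(0.02), 0.587, -0.748, 0.0]
[0, 0, np.float64(0.02), 0.575, -0.757, 0.0]
[0, 0, np.float64(0.02), 0.563, -0.766, 0.0]
[0, 0, np.float64(0.02), 0.551, -0.775, 0.0]
[0, 0, np.float64(0.02), 0.539, -0.783, 0.0]
[0, 0, np.float64(0.02), 0.526, -0.792, 0.0]
[0, 0, np.float64(0.02), 0.513, -0.8, 0.0]
[0, 0, np.float64(0.02), 0.501, -0.808, 0.0]
[0, 0, np.float64(0.02), 0.488, -0.816, 0.0]
[0, 0, np.float64(0.02), 0.475, -0.824, 0.0]
[0, 0, np.float64(0.02), 0.461, -0.831, 0.0]
[0, 0, np.float64(0.02), 0.448, -0.838, 0.0]
[0, 0, np.float64(0.02), 0.435, -0.845, 0.0]
[0, 0, np.float64(0.02), 0.421, -0.852, 0.0]
[0, 0, np.float64(0.02), 0.408, -0.859, 0.0]
[0, 0, np.float64(0.02), 0.394, -0.865, 0.0]
[0, 0, np.float64(0.02), 0.38, -0.871, 0.0]
[0, 0, np.float64(0.02), 0.366, -0.877, 0.0]
```

>>> step_arm(increments=[[[0, 0, 0.02, 0.61, -0.73, 0, -1], [0, 0, 0.02, 0.6, -0.74, 0, -1], [0, 0, 0.02, 0.59, -0.75, 0, -1], [0, 0, 0.02, 0.575, -0.76, 0, -1], [0, 0, 0.02, 0.56, -0.77, 0, -1]]])

```text
clock: 0.6
eef_pos: [249.2, -338.9, 404.4]
eef_rot: [-3.141, 0.0, 0.258]
wrist_force: [0.6, 0.4, 0.3]
finger_gap: 93.9
finger_force: 0.0
```

>>> step_arm(increments=[[[0, 0, 0.02, 0.55, -0.775, 0, -1], [0, 0, 0.02, 0.54, -0.78, 0, -1], [0, 0, 0.02, 0.53, -0.79, 0, -1], [0, 0, 0.02, 0.51, -0.8, 0, -1], [0, 0, 0.02, 0.5, -0.81, 0, -1]]])

```text
clock: 1.1
eef_pos: [315.8, -161.0, 404.6]
eef_rot: [3.142, 0.0, 0.18]
wrist_force: [0.3, -1.3, -0.3]
finger_gap: 93.9
finger_force: 0.0
```

>>> step_arm(increments=[[[0, 0, 0.02, 0.49, -0.815, 0, -1], [0, 0, 0.02, 0.475, -0.825, 0, -1], [0, 0, 0.02, 0.46, -0.83, 0, -1], [0, 0, 0.02, 0.45, -0.84, 0, -1], [0, 0, 0.02, 0.435, -0.845, 0, -1]]])

```text
clock: 1.6
eef_pos: [382.5, 17.3, 404.7]
eef_rot: [3.142, -0.0, 0.102]
wrist_force: [0.6, -0.5, -0.6]
finger_gap: 94.0
finger_force: 0.0
```

>>> step_arm(increments=[[[0, 0, 0.02, 0.42, -0.85, 0, -1], [0, 0, 0.02, 0.41, -0.86, 0, -1], [0, 0, 0.02, 0.39, -0.865, 0, -1], [0, 0, 0.02, 0.38, -0.87, 0, -1], [0, 0, 0.02, 0.37, -0.88, 0, -1]]])

```text
clock: 2.1
eef_pos: [449.0, 195.5, 404.4]
eef_rot: [3.141, 0.0, 0.023]
wrist_force: [-0.3, -0.7, 0.7]
finger_gap: 93.9
finger_force: 0.0
```

>>> step_arm(increments=[[[0, 0, 0.02, 0, 0, 0, -1], [0, 0, 0, 0, 0, 0, -1]]])

```text
clock: 2.3
eef_pos: [448.7, 194.1, 404.0]
eef_rot: [3.141, 0.001, 0.009]
wrist_force: [0.7, -0.3, 0.1]
finger_gap: 93.7
finger_force: 0.0
```

```bash
python3 -c "
from h import *
plan(450,193,279,.01,4)"
```

```text
pos [448.7 194.1 404. ] yaw 0.009 F [ 0.7 -0.3  0.1] gap 93.7 t 2.3
[0, 0, np.float64(-0.0), 0.008, 0.007, 0.781]
[0, 0, np.float64(-0.0), 0.008, 0.007, 0.781]
[0, 0, np.float64(-0.0), 0.008, 0.007, 0.781]
[0, 0, np.float64(-0.0), 0.008, 0.007, 0.781]
```

>>> step_arm(increments=[[[0, 0, 0, 0, 0, 0.8, -1], [0, 0, 0, 0, 0, 0.8, -1], [0, 0, 0, 0, 0, 0.8, -1], [0, 0, 0, 0, 0, 0.72, -1], [0, 0, 0, 0, 0, 0, -1]]])

```text
clock: 2.8
eef_pos: [448.0, 192.5, 277.1]
eef_rot: [3.14, 0.005, 0.007]
wrist_force: [-0.1, 0.1, 0.9]
finger_gap: 94.3
finger_force: 0.0
```

>>> step_arm(increments=[[[0, 0, 0, 0.2, 0, 0, -1], [0, 0, 0, 0.15, 0, 0, -1], [0, 0, 0, 0.15, 0, 0, -1], [0, 0, 0, 0.15, 0, 0, -1], [0, 0, 0, 0.15, 0, 0, -1]]])

```text
clock: 3.3
eef_pos: [481.2, 193.9, 280.8]
eef_rot: [3.141, 0.0, 0.008]
wrist_force: [-7.9, -3.8, 6.9]
finger_gap: 94.3
finger_force: 4.5
```

>>> step_arm(increments=[[[0, 0, 0, 0.1, 0, 0, -1], [0, 0, 0, 0.1, 0, 0, -1], [0, 0, 0, 0.05, 0, 0, -1], [0, 0, 0, 0.05, 0, 0, -1]]])

```text
clock: 3.7
eef_pos: [493.0, 194.2, 280.7]
eef_rot: [-3.141, 0.0, 0.008]
wrist_force: [-6.2, 0.5, 6.3]
finger_gap: 94.2
finger_force: 4.1
```

>>> step_arm(increments=[[[0, 0, 0, 0.05, 0, 0, -1], [0, 0, 0, 0.05, 0, 0, -1], [0, 0, 0, 0.05, 0, 0, -1]]])

```text
clock: 4.0
eef_pos: [498.6, 194.3, 280.7]
eef_rot: [3.142, 0.003, 0.008]
wrist_force: [-24.9, -1.9, 17.7]
finger_gap: 94.0
finger_force: 12.7
```

Run:
```python
from h import *
for n in('top','side'):
    W=world(grab(n)); print(n,lid(W,(565,193),113)); c=dict(np.load(f'/tmp/{n}.npz'))
cv2.imwrite('pics/side1.png',cv2.resize(c['frame'][120:260,240:400,::-1],None,fx=4,fy=4))
```

```text
top [637.4 235.   40.2  17.2  87.2 112.8  41. ]
side [568.1 191.4 158.  123.2   0.9 113.5 621. ]
```

View pics/side1.png

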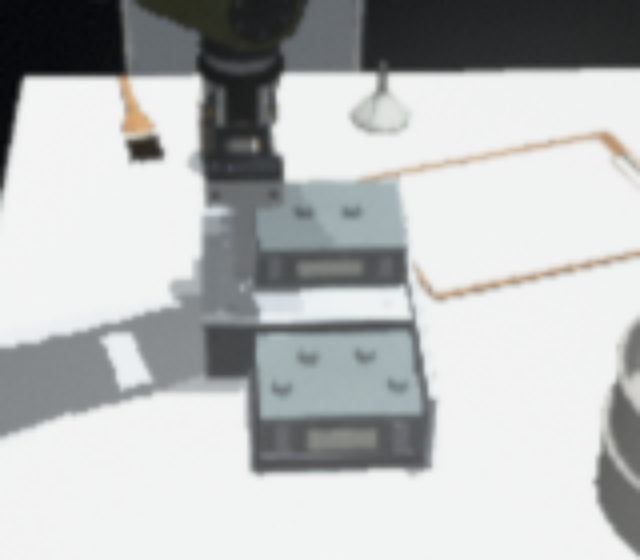

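>>> step_arm(increments=[[[0, 0, 0, -0.6, 0, 0, -1], [0, 0, 0, -0.2, 0, -0.6, -1], [0, 0, 0, 0, 0, -1, -1], [0, 0, -0.1, 0, 0, 0, -1], [0, 0, 0, 0, 0, 0, -1]]])

```text
clock: 4.6
eef_pos: [467.1, 193.9, 345.3]
eef_rot: [-3.141, -0.003, 0.088]
wrist_force: [-0.9, 0.2, -1.8]
finger_gap: 94.4
finger_force: 0.0
```

```bash
python3 -c "
from h import *
plan(575,280,344,1.58,12)"
```

```text
pos [467.1 193.9 345.3] yaw 0.088 F [-0.9  0.2 -1.8] gap 94.4 t 4.6
[0, 0, np.float64(-0.158), 0.24, -0.159, 0.003]
[0, 0, np.float64(-0.158), 0.258, -0.128, 0.003]
[0, 0, np.float64(-0.158), 0.271, -0.095, 0.003]
[0, 0, np.float64(-0.158), 0.281, -0.061, 0.003]
[0, 0, np.float64(-0.158), 0.286, -0.025, 0.003]
[0, 0, np.float64(-0.158), 0.287, 0.011, 0.003]
[0, 0, np.float64(-0.158), 0.284, 0.046, 0.003]
[0, 0, np.float64(-0.158), 0.276, 0.081, 0.003]
[0, 0, np.float64(-0.158), 0.264, 0.115, 0.003]
[0, 0, np.float64(-0.158), 0.248, 0.146, 0.003]
[0, 0, np.float64(-0.158), 0.228, 0.176, 0.003]
[0, 0, np.float64(-0.158), 0.204, 0.203, 0.003]
```

>>> step_arm(increments=[[[0, 0, -0.158, 0.24, -0.16, 0, -1], [0, 0, -0.158, 0.26, -0.13, 0, -1], [0, 0, -0.158, 0.27, -0.095, 0, -1], [0, 0, -0.158, 0.28, -0.06, 0, -1], [0, 0, -0.158, 0.285, -0.025, 0, -1]]])

```text
clock: 5.1
eef_pos: [512.3, 230.0, 343.2]
eef_rot: [-3.141, 0.001, 0.71]
wrist_force: [0.3, -0.7, -0.6]
finger_gap: 94.1
finger_force: 0.0
```

>>> step_arm(increments=[[[0, 0, -0.158, 0.285, 0.01, 0, -1], [0, 0, -0.158, 0.285, 0.045, 0, -1], [0, 0, -0.158, 0.275, 0.08, 0, -1], [0, 0, -0.158, 0.265, 0.115, 0, -1], [0, 0, -0.158, 0.25, 0.145, 0, -1]]])

```text
clock: 5.6
eef_pos: [557.3, 265.8, 343.1]
eef_rot: [-3.141, 0.001, 1.33]
wrist_force: [-0.4, -0.2, -0.6]
finger_gap: 94.0
finger_force: 0.0
```

>>> step_arm(increments=[[[0, 0, -0.158, 0.23, 0.175, 0, -1], [0, 0, -0.158, 0.205, 0.205, 0, -1], [0, 0, 0, 0, 0, 0, -1], [0, 0, 0, 0, 0, 0, -1]]])

```text
clock: 6.0
eef_pos: [574.8, 279.9, 343.1]
eef_rot: [-3.14, 0.001, 1.571]
wrist_force: [-0.0, -0.1, -0.3]
finger_gap: 94.3
finger_force: 0.0
```

Run:
```python
from h import *
for n in('top','side'):
    W=world(grab(n)); print(n,lid(W,(575,193),113,3),lid(W,(577,39),59,3)); c=dict(np.load(f'/tmp/{n}.npz'))
plan(575,280,280,1.58,2)
```

```text
top [638.5 148.    5.8   2.5 -54.6 113.9   3. ] [599.9  36.8 109.5 102.7  87.6  59.1 317. ]
side [ 5.775e+02  1.975e+02  1.386e+02  1.146e+02 -1.000e-01  1.133e+02
  5.650e+02] [577.4  37.9 150.5 127.3  -0.8  59.2 757. ]
pos [574.7 279.8 343.6] yaw 1.572 F [-0.4 -0.5  0.2] gap 93.8 t 6.1
[0, 0, np.float64(-0.005), 0.003, 0.004, 0.795]
[0, 0, np.float64(-0.005), 0.003, 0.004, 0.795]
```

>>> step_arm(increments=[[[0, 0, -0.01, 0, 0, 0.8, -1], [0, 0, 0, 0, 0, 0.77, -1], [0, 0, 0, -0.2, 0, 0, -1], [0, 0, 0, -0.2, 0, 0, -1], [0, 0, 0, -0.2, 0.02, 0, -1]]])

```text
clock: 6.6
eef_pos: [576.1, 255.5, 283.0]
eef_rot: [3.14, -0.001, 1.582]
wrist_force: [-1.8, 3.0, -0.6]
finger_gap: 93.9
finger_force: 2.0
```

>>> step_arm(increments=[[[0, 0, 0, -0.3, 0.01, 0, -1], [0, 0, 0, -0.3, 0.01, 0, -1], [0, 0, 0, -0.3, 0.01, 0, -1], [0, 0, 0, -0.3, 0.01, 0, -1], [0, 0, 0, -0.3, 0.01, 0, -1]]])

```text
clock: 7.1
eef_pos: [578.5, 195.5, 282.4]
eef_rot: [3.141, -0.002, 1.583]
wrist_force: [-6.5, 7.8, 3.0]
finger_gap: 94.0
finger_force: 4.1
```

>>> step_arm(increments=[[[0, 0, 0, -0.3, 0, 0, -1], [0, 0, 0, -0.3, 0, 0, -1], [0, 0, 0, -0.3, 0, 0, -1], [0, 0, 0, -0.3, 0, 0, -1], [0, 0, 0, -0.3, 0, 0, -1]]])

```text
clock: 7.6
eef_pos: [579.4, 135.7, 282.8]
eef_rot: [3.14, -0.002, 1.583]
wrist_force: [-0.4, 0.2, -0.1]
finger_gap: 93.8
finger_force: 0.0
```

Run:
```python
from h import *
for n in('top','side'):
    W=world(grab(n)); print(n,lid(W,(577,75),113,3))
c=dict(np.load(f'/tmp/side.npz'))
cv2.imwrite('pics/side2.png',cv2.resize(c['frame'][120:260,240:400,::-1],None,fx=4,fy=4))
```

```text
Traceback (most recent call last):
  File "h.py", line 13, in lid
    k=1+np.argmax(st[1:,4]); P=W[l==k]
        ~~~~~~~~~^^^^^^^^^^
ValueError: attempt to get argmax of an empty sequence
```

Run:
```python
from h import *
c=grab('side'); W=world(c); 
m=(abs(W[...,0]-577)<60)&(W[...,1]>-40)&(W[...,1]<130)&(W[...,2]>50)&(W[...,2]<125)
print(np.histogram(W[m][:,2],bins=range(50,126,5)))
cv2.imwrite('pics/side2.png',cv2.resize(c['frame'][120:260,240:400,::-1],None,fx=4,fy=4))
```

```text
(array([ 35, 207, 112,  28,  44,  44,  34,  38,  40,  42,  41,  67, 585,
        92,  21]), array([ 50,  55,  60,  65,  70,  75,  80,  85,  90,  95, 100, 105, 110,
       115, 120, 125]))
```

View pics/side2.png

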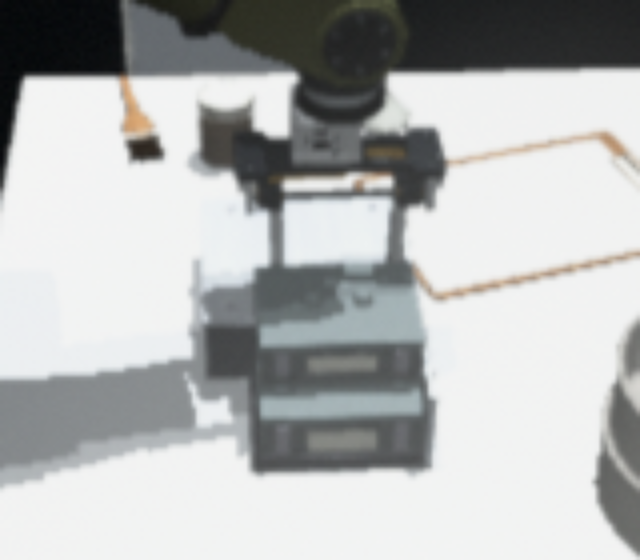

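The box (crop 340,310) overhangs the dock box and is still level, with about 34 mm left to go. From here I push more slowly.

>>> step_arm(increments=[[[0, 0, 0, -0.15, 0, 0, -1], [0, 0, 0, -0.15, 0, 0, -1], [0, 0, 0, -0.1, 0, 0, -1], [0, 0, 0, -0.1, 0, 0, -1]]])

```text
clock: 8.1
eef_pos: [580.0, 116.2, 282.0]
eef_rot: [3.14, -0.001, 1.584]
wrist_force: [-0.1, 5.5, 3.8]
finger_gap: 94.1
finger_force: 2.8
```

```bash
cat >> h.py <<'E'
def look():
    W=world(grab('side'))
    for z in (113,104):
        try: print(z,lid(W,(577,60),z,3))
        except ValueError: print(z,None)
    print(lid(W,(577,0),59,3))
E
python3 -c "
from h import *
look()"
```

```text
113 [578.   50.  139.8 116.5   0.8 112.7 751. ]
104 [631.   -3.3  33.6   7.   -2.2 104.6  15. ]
[579.4  -8.9 137.1  32.7  -0.6  59.1 217. ]
```

>>> step_arm(increments=[[[0, 0, 0, -0.05, 0, 0, -1], [0, 0, 0, -0.05, 0, 0, -1], [0, 0, 0, -0.05, 0, 0, -1], [0, 0, 0, -0.05, 0, 0, -1], [0, 0, 0, -0.05, 0, 0, -1]]])

```text
clock: 8.65
eef_pos: [580.0, 106.3, 281.5]
eef_rot: [3.141, -0.0, 1.584]
wrist_force: [0.4, 3.1, 0.5]
finger_gap: 94.1
finger_force: 1.2
```

>>> step_arm(increments=[[[0, 0, 0, -0.03, 0, 0, -1], [0, 0, 0, -0.03, 0, 0, -1], [0, 0, 0, -0.03, 0, 0, -1]]])

```text
clock: 8.95
eef_pos: [579.9, 102.3, 280.9]
eef_rot: [-3.141, 0.0, 1.583]
wrist_force: [-0.7, 3.2, 0.7]
finger_gap: 93.8
finger_force: 1.2
```

```bash
python3 -c "
from h import *
look()"
```

```text
113 [556.2  33.7  13.7  12.5  -1.  111.5  12. ]
104 [577.5  37.3 140.  118.    1.3 104.3 767. ]
[623.4 -18.6  51.7   8.3   4.   58.9  35. ]
```

The lid is now at z 104, so the box has dropped and locked. I retreat and look at the small box on the way.

>>> step_arm(increments=[[[0, 0, 0, 0.3, 0, 0, -1], [0, 0, 0, 0.1, 0, -0.4, -1], [0, 0, 0, 0, 0, -1, -1], [0, 0, 0, 0, 0, -1, -1], [0, 0, 0, 0, 0, -0.6, -1]]])

```text
clock: 9.5
eef_pos: [579.6, 119.3, 404.3]
eef_rot: [3.138, -0.0, 1.584]
wrist_force: [-0.4, -0.5, -0.8]
finger_gap: 94.3
finger_force: 0.0
```

Run:
```python
from h import *
for n in('top','side'):
    W=world(grab(n)); print(n,lid(W,(577,39),104,3),lid(W,(496,-290),40,3))
plan(496,-290,400,0.574,11)
```

```text
Traceback (most recent call last):
  File "h.py", line 13, in lid
    k=1+np.argmax(st[1:,4]); P=W[l==k]
        ~~~~~~~~~^^^^^^^^^^
ValueError: attempt to get argmax of an empty sequence
```

Run:
```python
from h import *
W=world(grab('side')); print(lid(W,(577,39),104,3))
for n in('top','side'): W=world(grab(n)); print(n,lid(W,(496,-290),40,3))
plan(496,-290,400,0.574,12)
```

```text
[5.776e+02 3.540e+01 1.386e+02 1.160e+02 1.000e-01 1.042e+02 7.690e+02]
top [ 494.  -289.8   78.8   46.    20.4   40.2  112. ]
side [ 497.3 -290.4   88.1   60.1   33.2   40.   488. ]
pos [579.6 119.  400.6] yaw 1.584 F [0.7 0.2 0.2] gap 93.6 t 9.7
[0, 0, np.float64(0.107), -0.85, -0.185, 0.001]
[0, 0, np.float64(0.107), -0.862, -0.113, 0.001]
[0, 0, np.float64(0.107), -0.869, -0.04, 0.001]
[0, 0, np.float64(0.107), -0.869, 0.033, 0.001]
[0, 0, np.float64(0.107), -0.863, 0.106, 0.001]
[0, 0, np.float64(0.107), -0.851, 0.178, 0.001]
[0, 0, np.float64(0.107), -0.833, 0.249, 0.001]
[0, 0, np.float64(0.107), -0.809, 0.318, 0.001]
[0, 0, np.float64(0.107), -0.78, 0.385, 0.001]
[0, 0, np.float64(0.107), -0.745, 0.449, 0.001]
[0, 0, np.float64(0.107), -0.704, 0.51, 0.001]
[0, 0, np.float64(0.107), -0.659, 0.568, 0.001]
```

>>> step_arm(increments=[[[0, 0, 0.107, -0.85, -0.185, 0, -1], [0, 0, 0.107, -0.86, -0.115, 0, -1], [0, 0, 0.107, -0.87, -0.04, 0, -1], [0, 0, 0.107, -0.87, 0.035, 0, -1], [0, 0, 0.107, -0.865, 0.105, 0, -1]]])

```text
clock: 10.2
eef_pos: [544.4, -53.0, 399.3]
eef_rot: [-3.139, 0.001, 1.16]
wrist_force: [0.1, 0.6, 0.2]
finger_gap: 93.9
finger_force: 0.0
```

>>> step_arm(increments=[[[0, 0, 0.107, -0.85, 0.18, 0, -1], [0, 0, 0.107, -0.835, 0.25, 0, -1], [0, 0, 0.107, -0.81, 0.32, 0, -1], [0, 0, 0.107, -0.78, 0.385, 0, -1], [0, 0, 0.107, -0.745, 0.45, 0, -1]]])

```text
clock: 10.7
eef_pos: [509.9, -223.7, 399.3]
eef_rot: [-3.139, 0.001, 0.74]
wrist_force: [-0.1, -0.3, -0.2]
finger_gap: 94.2
finger_force: 0.0
```

>>> step_arm(increments=[[[0, 0, 0.107, -0.705, 0.51, 0, -1], [0, 0, 0.107, -0.66, 0.57, 0, -1], [0, 0, 0, 0, 0, 0, -1], [0, 0, 0, 0, 0, 0, -1]]])

```text
clock: 11.1
eef_pos: [496.4, -291.1, 399.4]
eef_rot: [-3.139, 0.001, 0.575]
wrist_force: [0.6, 0.5, -0.1]
finger_gap: 93.5
finger_force: 0.0
```

Run:
```python
from h import *
W=world(grab('top'))
try: print('top',lid(W,(577,39),104,3))
except ValueError: pass
W=world(grab('side')); print(lid(W,(577,39),104,3),lid(W,(496,-290),40,3))
plan(496.7,-290,208,0.576,5)
```

```text
top [617.8  19.7  75.7  71.3 -78.5 104.4 148. ]
[593.   36.  115.1 107.3 -88.8 104.4 520. ] [ 497.8 -291.    89.2   59.8   33.6   39.9  480. ]
pos [ 496.7 -290.1  400.1] yaw 0.577 F [-0.6  0.8  0.6] gap 94.3 t 11.2
[0, 0, np.float64(0.0), 0.0, -0.0, 0.961]
[0, 0, np.float64(0.0), 0.0, -0.0, 0.961]
[0, 0, np.float64(0.0), 0.0, -0.0, 0.961]
[0, 0, np.float64(0.0), 0.0, -0.0, 0.961]
[0, 0, np.float64(0.0), 0.0, -0.0, 0.961]
```

>>> step_arm(increments=[[[0, 0, 0, 0, 0, 0.95, -1], [0, 0, 0, 0, 0, 0.95, -1], [0, 0, 0, 0, 0, 0.95, -1], [0, 0, 0, 0, 0, 0.95, -1], [0, 0, 0, 0, 0, 0.9, -1]]])

```text
clock: 11.7
eef_pos: [496.6, -289.5, 211.3]
eef_rot: [-3.141, 0.0, 0.577]
wrist_force: [0.1, -0.4, -0.0]
finger_gap: 94.0
finger_force: 0.0
```

>>> step_arm(increments=[[[0, 0, 0, 0, 0, 0, 1], [0, 0, 0, 0, 0, 0, 1], [0, 0, 0, 0, 0, 0, 1], [0, 0, 0, 0, 0, 0, 1], [0, 0, 0, 0, 0, 0, 1]]], newtons=20)

```text
clock: 12.2
eef_pos: [496.6, -290.9, 214.4]
eef_rot: [3.14, -0.001, 0.575]
wrist_force: [1.8, -0.3, 10.3]
finger_gap: 57.8
finger_force: 20.1
```

>>> step_arm(increments=[[[0, 0, 0, 0, 0, 0, 1], [0, 0, 0, 0, 0, 0, 1], [0, 0, 0, 0, 0, 0, 1]]])

```text
clock: 12.5
eef_pos: [496.6, -291.0, 214.4]
eef_rot: [3.14, -0.001, 0.575]
wrist_force: [-1.9, 2.3, 7.9]
finger_gap: 57.7
finger_force: 20.0
```

>>> step_arm(increments=[[[0, 0, 0, 0, 0, -0.3, 1], [0, 0, 0, 0, 0, -0.6, 1], [0, 0, 0, 0, 0, -0.95, 1], [0, 0, 0, 0, 0, -0.95, 1], [0, 0, 0, 0, 0, -0.95, 1]]])

```text
clock: 13.0
eef_pos: [496.0, -290.7, 365.5]
eef_rot: [3.141, -0.0, 0.575]
wrist_force: [-0.4, 0.1, -0.8]
finger_gap: 57.8
finger_force: 20.0
```

>>> step_arm(increments=[[[0, 0, 0, 0, 0, -0.8, 1], [0, 0, 0, 0, 0, 0, 1], [0, 0, 0, 0, 0, 0, 1]]])

```text
clock: 13.3
eef_pos: [496.1, -290.8, 395.5]
eef_rot: [3.141, -0.0, 0.575]
wrist_force: [-0.4, 0.1, -2.7]
finger_gap: 57.5
finger_force: 20.0
```

Run:
```python
from h import *
for n in ('top','side'):
    c=grab(n); W=world(c)
    if n=='side': 
        cv2.imwrite('pics/side3.png',cv2.resize(c['frame'][100:360,220:420,::-1],None,fx=2.3,fy=2.3,interpolation=cv2.INTER_CUBIC))
        m=(abs(W[...,0]-497)<70)&(abs(W[...,1]+291)<50)&(W[...,2]>150)&(W[...,2]<250); print(np.histogram(W[m][:,2],bins=range(150,251,4)))
    else: cv2.imwrite('pics/top3.png',cv2.resize(c['frame'][130:280,200:440,::-1],None,fx=3,fy=3,interpolation=cv2.INTER_CUBIC))
    try: print(n,lid(W,(577,37),104,3.5))
    except ValueError: pass
plan(577,37,400,.01,11)
```

```text
top [5.761e+02 3.810e+01 1.407e+02 1.099e+02 2.000e-01 1.041e+02 8.030e+02]
(array([  0,   0,   0,   0,   0,   0,   0,  20,  42,  40,  39,  34,  38,
        33,  40,  35,  63, 329,  43,  18,  17,  22,  14,  15,   6]), array([150, 154, 158, 162, 166, 170, 174, 178, 182, 186, 190, 194, 198,
       202, 206, 210, 214, 218, 222, 226, 230, 234, 238, 242, 246, 250]))
side [593.8  35.3 115.1 106.7 -89.8 104.2 571. ]
pos [ 496.2 -290.8  393.8] yaw 0.575 F [ 0.3 -0.2 -1.8] gap 58.0 t 13.4
[0, 0, np.float64(0.065), 0.559, -0.525, -0.014]
[0, 0, np.float64(0.065), 0.532, -0.553, -0.014]
[0, 0, np.float64(0.065), 0.502, -0.58, -0.014]
[0, 0, np.float64(0.065), 0.472, -0.605, -0.014]
[0, 0, np.float64(0.065), 0.44, -0.628, -0.014]
[0, 0, np.float64(0.065), 0.407, -0.65, -0.014]
[0, 0, np.float64(0.065), 0.374, -0.67, -0.014]
[0, 0, np.float64(0.065), 0.339, -0.689, -0.014]
[0, 0, np.float64(0.065), 0.303, -0.705, -0.014]
[0, 0, np.float64(0.065), 0.266, -0.72, -0.014]
[0, 0, np.float64(0.065), 0.229, -0.732, -0.014]
```

View pics/side3.png

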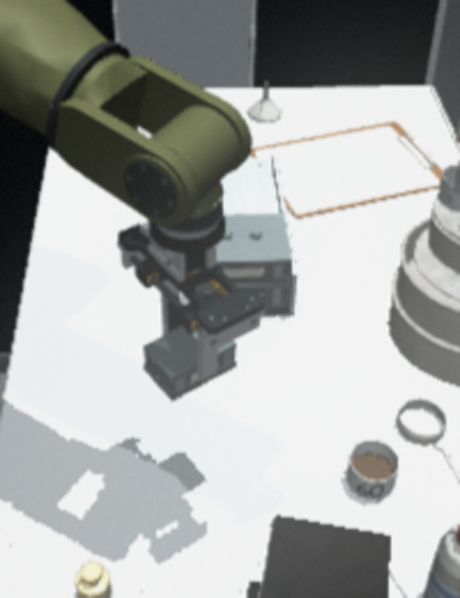

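View pics/top3.png

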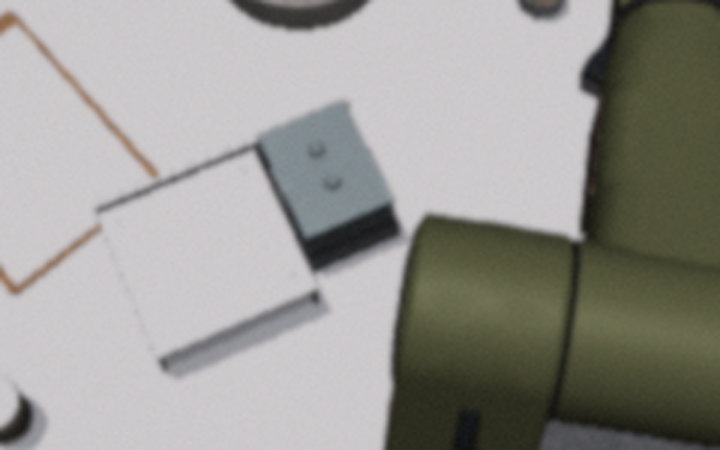

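In the side crop the small box hangs level in the gripper at about (190,360). In the top crop the locked ledge box is at (325,170), with its lugs at (318,150) and (333,183). I carry the small box over.

>>> step_arm(increments=[[[0, 0, 0.065, 0.56, -0.525, -0.015, 1], [0, 0, 0.065, 0.53, -0.555, -0.015, 1], [0, 0, 0.065, 0.5, -0.58, -0.015, 1], [0, 0, 0.065, 0.47, -0.605, -0.015, 1], [0, 0, 0.065, 0.44, -0.63, -0.015, 1]]])

```text
clock: 13.9
eef_pos: [532.9, -140.7, 396.6]
eef_rot: [-3.14, 0.002, 0.317]
wrist_force: [-0.0, 0.1, -1.4]
finger_gap: 57.8
finger_force: 20.0
```

>>> step_arm(increments=[[[0, 0, 0.065, 0.41, -0.65, -0.015, 1], [0, 0, 0.065, 0.375, -0.67, -0.015, 1], [0, 0, 0.065, 0.34, -0.69, -0.015, 1], [0, 0, 0.065, 0.305, -0.705, -0.015, 1], [0, 0, 0.065, 0.265, -0.72, -0.015, 1]]])

```text
clock: 14.4
eef_pos: [569.6, 8.6, 399.6]
eef_rot: [-3.141, 0.003, 0.062]
wrist_force: [-0.4, -0.4, -0.6]
finger_gap: 57.7
finger_force: 20.0
```

>>> step_arm(increments=[[[0, 0, 0.065, 0.23, -0.73, -0.015, 1], [0, 0, 0, 0, 0, 0, 1], [0, 0, 0, 0, 0, 0, 1]]])

```text
clock: 14.7
eef_pos: [576.7, 37.3, 400.3]
eef_rot: [3.141, 0.002, 0.015]
wrist_force: [-0.1, -0.3, -1.2]
finger_gap: 57.6
finger_force: 20.0
```

Run:
```python
from h import *
W=world(grab('side')); z=manip.read_state()['eef_pos'][2]-214.5+40
print(z,lid(W,(577,37),z,4),lid(W,(577,37),104,3.5))
plan(577,37.5,340,.008,2)
```

```text
226.1286013147689 [549.5  34.6  62.6  35.6  86.7 226.2 124. ] [5.778e+02 3.540e+01 1.400e+02 1.166e+02 7.000e-01 1.043e+02 8.140e+02]
pos [576.6  36.7 400.6] yaw 0.014 F [-0.3  0.  -1.4] gap 57.7 t 14.8
[0, 0, np.float64(0.004), 0.005, -0.01, 0.758]
[0, 0, np.float64(0.004), 0.005, -0.01, 0.758]
```

>>> step_arm(increments=[[[0, 0, 0.005, 0.005, 0, 0.75, 1], [0, 0, 0, 0, 0, 0.75, 1], [0, 0, 0, 0, 0, 0.15, 1], [0, 0, 0, 0, 0, 0.1, 1], [0, 0, 0, 0, 0, 0.1, 1]]])

```text
clock: 15.25
eef_pos: [577.1, 36.7, 328.8]
eef_rot: [3.142, -0.002, 0.009]
wrist_force: [0.8, -0.5, -1.5]
finger_gap: 57.8
finger_force: 20.0
```

>>> step_arm(increments=[[[0, 0, 0, 0, 0, 0.05, 1], [0, 0, 0, 0, 0, 0.05, 1], [0, 0, 0, 0, 0, 0.05, 1], [0, 0, 0, 0, 0, 0, 1]]])

```text
clock: 15.65
eef_pos: [576.9, 37.1, 321.7]
eef_rot: [-3.142, -0.0, 0.01]
wrist_force: [0.8, -0.8, -2.1]
finger_gap: 58.0
finger_force: 20.0
```

>>> step_arm(increments=[[[0, 0, 0, 0, 0, 0.04, 1], [0, 0, 0, 0, 0, 0.03, 1], [0, 0, 0, 0, 0, 0.02, 1], [0, 0, 0, 0, 0, 0, 1]]])

```text
clock: 16.05
eef_pos: [576.9, 37.1, 318.5]
eef_rot: [3.142, -0.0, 0.01]
wrist_force: [-3.7, -0.5, 4.5]
finger_gap: 57.8
finger_force: 20.0
```

Contact at the expected height, so I release gradually and retreat.

>>> step_arm(increments=[[[0, 0, 0, 0, 0, 0, 0.1], [0, 0, 0, 0, 0, 0, -0.5], [0, 0, 0, 0, 0, 0, -1], [0, 0, 0, 0, 0, 0, -1], [0, 0, 0, 0, 0, 0, -1]]])

```text
clock: 16.55
eef_pos: [576.9, 37.1, 317.9]
eef_rot: [-3.142, 0.0, 0.009]
wrist_force: [-0.7, 0.3, 0.4]
finger_gap: 86.3
finger_force: 0.0
```

>>> step_arm(increments=[[[0, 0, 0, 0, 0, 0, -1], [0, 0, 0, 0, 0, -0.3, -1], [0, 0, 0, 0, 0, -0.7, -1], [0, 0, 0, 0, 0, -1, -1], [0, 0, 0, 0, 0, -1, -1]]])

```text
clock: 17.05
eef_pos: [576.6, 37.1, 440.3]
eef_rot: [-3.142, -0.0, 0.01]
wrist_force: [0.7, 0.8, -0.0]
finger_gap: 93.8
finger_force: 0.0
```

>>> step_arm(increments=[[[0, 0, 0, -1, 0, 0, -1], [0, 0, 0, -1, 0, 0, -1], [0, 0, 0, -1, 0, 0, -1], [0, 0, 0, -1, 0, 0, -1], [0, 0, 0, 0, 0, 0, -1]]])

```text
clock: 17.55
eef_pos: [413.7, 35.7, 439.4]
eef_rot: [-3.142, -0.002, 0.01]
wrist_force: [0.2, 0.2, 0.0]
finger_gap: 94.1
finger_force: 0.0
```

Run:
```python
from h import *
c=grab('side'); W=world(c)
print(lid(W,(577,37),144,3),lid(W,(577,37),104,3),manip.read_state()['finger_gap'])
cv2.imwrite('pics/side4.png',cv2.resize(c['frame'][120:260,240:400,::-1],None,fx=4,fy=4))
```

```text
[578.8  33.   86.1  62.6  -1.9 144.  279. ] [578.3  33.5 139.7 110.6  -0.  104.4 442. ] 94.04629799277258
```

View pics/side4.png

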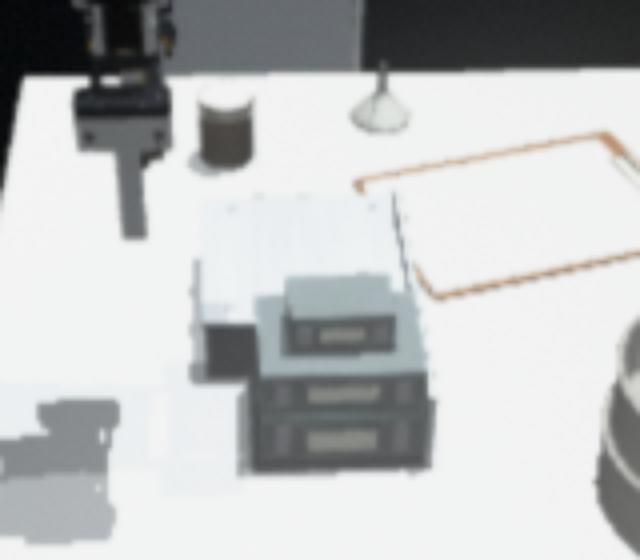

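The stack stands level, with lids at z 104 and 144 mm. The small box (crop 340,315) sits centred, and the gripper is clear. I hand the job in.

```bash
python3 -c "
from cell import workorder
print(workorder.sign_off())"
```

```text
the job is handed in; nothing more can be done
None
```

The job is handed in after about 18 s of the 62 s: the last depth image put the ledge box lid at z 104 mm and the small box lid at z 144 mm, the heights for both boxes locked, and the sign-off returned no verdict.

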